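Cup on the axle, then hold the snap ring spread at its groove

TASK

Slip the loose blue cup over the axle stub and nest it squarely into the blue cup that is already there, and let go of it. Then take up the red-handled snap-ring pliers, squeeze the handles to spread the copper ring in their jaws, bring the spread ring down over the top of the axle until it is level with the brass-coloured groove and centred round it, and finish while still holding the pliers there: level, ring spread wide, not touching the axle or resting on anything. Leave the other things on the bench where they are.

Things in the scene. Friction and masses are not known exactly. Their poses are not given: they have to be found in the camera images.
- cup_center (a point): Centre, 15 above the underside, of the loose blue cup: 30 high, open at both ends, mouth up, z up. Outer diameter 36 at the foot, 53 under a straight rim band of outer diameter 60 that takes up the top 10 (grip across this band); wall 2.5, band 4; smallest opening 31, at the foot. 60 g. Stands on the bench.
- cup: The same loose cup; origin at the centre of its underside, z up.
- seat (a point): Where cup_center must come: on the axle's axis, 35 above the bench, 10 above the middle of the identical fixed cup. When nested, the loose cup's rim band rests on the fixed cup's rim, its top 50 above the bench; play sideways about 1.5. The tapered sides guide it.
- stand: Fixed stand: dark plate 90 x 90 x 10 with four screw heads; origin under the plate's centre at bench level. In its middle an upright steel axle of diameter 24, top 80 above the bench. Round its foot a fixed blue cup (same shape as the loose one), foot at 10, rim top 40 above the bench.
- groove (a point): Middle of the groove, on the axle's axis, 64 above the bench, z up. The groove is brass-coloured, diameter 20, from 58 to 70 above the bench; above it the head, diameter 24, up to 80.
- pliers: Snap-ring pliers lying flat and loose on the bench, 0.12 kg, 150 long, 16 thick. Origin: under the pivot, at the underside; +x towards the ring, -x along the handles, z up. Two red handles, 0 to 16 above the underside, from 27 to 83 behind the pivot, sprung apart. Both jaws move alike. As fingers squeeze the handles from released to the stop, the whole tool shifts about 4.5 forward between them (towards the ring).
- handles (a point): Grip point: half-way between the handles, 50 behind the pivot (94 from ring), 8 above the underside; axes as the pliers. Fingers close along y. Outside width here about 54 released (66 at the handles' ends); fully squeezed the outer sides are parallel, 32 apart. On each handle 3 N starts and 7 N completes the squeeze; a grip of 20 to 30 N holds them at the stop.
- ring (a point): Centre of the ring when spread, 44 ahead of the pivot, 4.5 above the pliers' underside; same axes. Two copper-coloured arcs 5 thick, one in each jaw: inner diameter 21 closed (too small for the axle); fully spread they stand 9.7 farther out to each side (y) and clear the axle by about 4 all round. Jaws: 0 to 10 above the underside.
- jaw_left (a joint): Spread of one jaw in rad: 0 ring closed (handles released), 0.22 fully spread (handles squeezed to the stop). The other jaw always has the same value.
- by_flush_cutters: Bystander: flush cutters with blue handles, 123 x 51 x 10; origin under its middle.
- by_wick_reel: Bystander: pale reel, 43 across, 14 high; origin under its middle.
- by_vial_white: Bystander: white capped vial, 27 across, 56 high; origin under its middle.
- by_usb_tester_1: Bystander: white plug-in meter, 70 x 30 x 12; origin under its middle.
- by_marker: Bystander: red and black marker pen, 118 long, 13 thick; origin under its middle.

How it is judged:
By the outcome, as a careful person would: the job done as asked, in the order asked, and still so for the second after the job is handed in, while the arm keeps its last pose, push and grip.
It also fails if it takes over 51 s, if anything falls off the work surface, if the arm or the gripper's body presses on something with over 40 N, if the wrist force passes 120 N, or if a joint passes its speed limit or range.

ROBOT

A 6-joint arm with a two-finger parallel gripper is mounted at the origin on a cart in front of the work surface, level with it; the furniture and walls round the work are solid. World frame = base frame: x ahead of the robot, y to its left, z up, the work surface at z = 0. Lengths are in m, angles in rad, forces in N, time in s.
With the tool pointing down it reaches from about 0.425 to 0.95 m from the base axis. Payload 3.5 kg.
Tool frame: the origin (TCP) lies on the centre line of the jaws, within the pads' length; the fingertips stand 17 mm ahead of it and the grasp point (between the pads) lies 2 mm behind it; z points along the fingers, y is the line along which they close (so a half turn about z gives the same grasp; the last joint's range is limited). The gripper opens to 85 mm and grips with 20 to 120 N. Pads are 22 mm wide; open, the fingers measure 114 mm over their backs; the gripper's body (76 mm by 85 mm) begins 54 mm behind the grasp point. The pads swing forward as they close: fully open they stand 13 mm farther back than shut.
Start: joints at [-1.474, 0.286, 1.577, -0, 1.279, -0.15], TCP at [0.165, -0.655, 0.248] pointing down, gripper open.
Joint ranges: [-2.77, 2.77], [-0.9, 2.22], [0.21, 2.48], [-1.53, 4.67], [0.24, 2.81], [-2.84, 2.84]. Speed limits (rad/s): [2.79, 2.79, 3.14, 3.14, 3.14, 3.14].

INTERFACE

Orientations are given as a unit quaternion [x, y, z, w].
In Python, from plant import ctrl gives the robot as it stands. The module is installed in compiled form; this text tells all that it offers.
- The arm moves only by the tool drive_tool, never from a script. Its argument "moves" is a list of rows, each a list of 3 entries, a list of its own where there are three numbers: the turn, a rotation vector about the tool's x, y, z in rad, then the shift along the tool's x, y, z in m, then the finger opening in m, from 0 to 0.0854. A call has 1 to 5 rows; each row shifts and turns the commanded pose from where the row before left it, along the tool's axes as they then stand; what a row does not reach is not made up. A row lasts 1/8 s, in which the tool goes at most 62.5 mm and 10.7 degrees, less where a joint would pass 70% of its speed; a pose out of reach is approached as far as the arm can. A call with a gripper value outside its range is refused whole. The fingers move at their own pace and stop on an object; "grip_force" is the grip in N (left out, the last holds). Time passes only in rows, so rows that do not move let the fingers close. It gives the time, the measured TCP pose, the force, the opening and the grip force at its end, in the units of the state.
- ctrl.get_state(): the state, without advancing time (a new reading comes with each control period).
- ctrl.read_camera(name): name is "side" or "top" or "wrist"; returns a dict with "image" (400x640x3 uint8, red, green, blue), "fx", "fy", "cx", "cy" (pixels), "R" (3x3) and "t" (3): a world point X has camera coordinates R X + t. Camera axes: x right, y down, z forward; pixel columns grow to the right and rows downward; lengths in m; the calibration is good to about 2 mm. A picture is of the moment at which its call begins. There is no depth.
- ctrl.sign_off(): hands the job in; it is judged then, once.
The state is a dict: "time": time; "qpos": joint angles; "dq": joint speeds; "joint_efforts": joint torques, N m; "eef_pos": TCP position; "tcp_rot": TCP orientation; "contact_force": force on the tool from outside, world axes, zero at the start; "wrist_torque": the same for the moment, N m; "opening": opening from 0.0 (shut) to 1.0 (fully open); "finger_force": force on a finger pad.
Only numpy, scipy, OpenCV 4.12 (cv2) and the standard library are available. Lean on these libraries where they do the work, as an engineer would, in place of code of your own. Each camera call takes 0.05 s, during which the arm holds its last target. There are 200 camera calls.

## Working session

There is one attempt and no reset: what is moved stays moved. The work goes in short steps, Python scripts to look and compute and a tool call to move; the robot and the scene stay as the last step left them, time stands still between calls to the robot, and variables do not carry over. Pictures are saved under pics/ and viewed, at most 14 in all, crops included, and the job is handed in when it is done.

Besides the shell and the picture viewer there is one more tool, called after ">>>" as a command line: name --argument value ..., lists and objects as JSON in quotes. drive_tool: Moves the arm, as the interface text tells. Its arguments: {"type":"object","properties":{"moves":{"type":"array","items":{"type":"array"}},"grip_force":{"type":"number"}},"required":["moves"]}

```bash
mkdir -p pics; cat > h.py <<'E'
import numpy as np, cv2
from plant import ctrl
def snap(n,f=None):
    c=ctrl.read_camera(n)
    if f: cv2.imwrite('pics/'+f,cv2.cvtColor(c['image'],cv2.COLOR_RGB2BGR))
    return c
def ray(c,u,v):
    R=np.array(c['R']);t=np.array(c['t'])
    return -R.T@t, R.T@np.array([(u-c['cx'])/c['fx'],(v-c['cy'])/c['fy'],1])
def onz(c,u,v,z):
    o,d=ray(c,u,v); return o+d*(z-o[2])/d[2]
def proj(c,X):
    p=np.array(c['R'])@np.array(X)+np.array(c['t']); return np.array([c['fx']*p[0]/p[2]+c['cx'],c['fy']*p[1]/p[2]+c['cy']])
def tri(c1,p1,c2,p2):
    o1,d1=ray(c1,*p1);o2,d2=ray(c2,*p2)
    s=np.linalg.lstsq(np.c_[d1,-d2],o2-o1,rcond=None)[0]
    a=o1+s[0]*d1;b=o2+s[1]*d2
    return (a+b)/2,np.linalg.norm(a-b)
E
python3 - <<'E'
from h import *
for n in('top','side'):
    c=snap(n,n+'0.png'); print(n,c['fx'],c['cx'],c['cy'],-np.array(c['R']).T@c['t'])
print(ctrl.get_state())
E
```

```text
top 465.5820449689272 316.20915233959545 200.6730561087968 [ 0.41525886 -0.03287643  1.17430956]
side 428.39414411017003 325.3468711143337 195.07318890046577 [0.1749583  0.93921845 0.84183486]
{'time': 0.1, 'qpos': array([-1.47398524e+00,  2.87119145e-01,  1.57806615e+00,  6.18833202e-06,
        1.27859110e+00, -1.50016016e-01]), 'dq': array([-0.0010006 , -0.00193233, -0.00436981, -0.00125838, -0.00111078,
       -0.0002013 ]), 'joint_efforts': array([ 2.57796701e-04, -4.07298195e+01, -2.93697971e+01, -1.68547726e-04,
        3.41459265e-03, -1.67635751e-06]), 'eef_pos': array([ 0.16488559, -0.65396411,  0.24703816]), 'tcp_rot': array([ 9.92393727e-01,  1.23099547e-01,  3.20039886e-05, -1.09140487e-03]), 'contact_force': array([ 0.56814041,  0.45674963, -0.86634625]), 'wrist_torque': array([ 0.02005529, -0.00489045, -0.01897333]), 'finger_force': 0.0, 'opening': 1.0002177508689731}
```

View pics/top0.png

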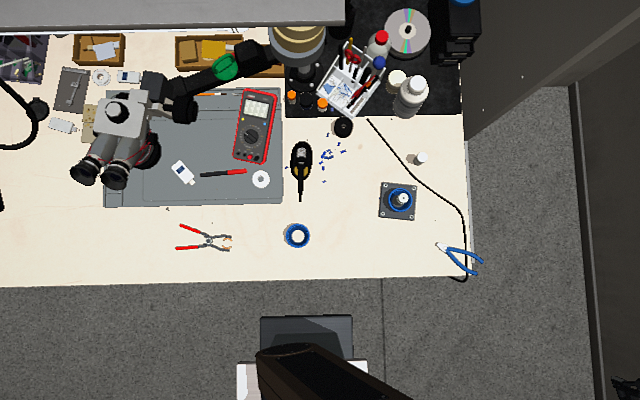

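View pics/side0.png

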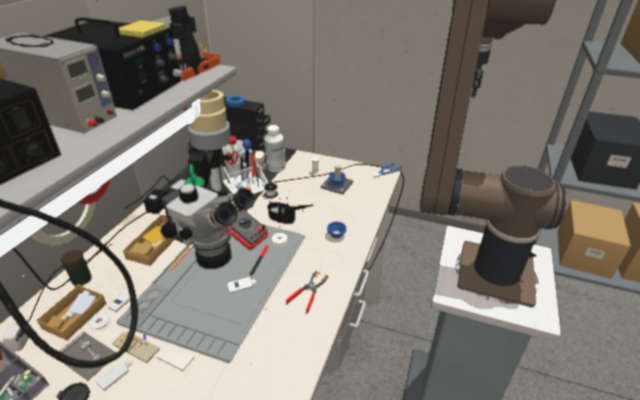

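The top view shows the loose cup at about (297,236), the stand at (398,200), the pliers' pivot at about (210,241) and the ring at about (228,242). The handles run left from the pivot, so the pliers' +x is roughly world -y. In the side view the cup is at (337,230), the stand at (337,180) and the pliers at (310,290).

```bash
python3 - <<'E'
from h import *
c=snap('top'); im=cv2.cvtColor(c['image'],cv2.COLOR_RGB2HSV)
blue=cv2.inRange(im,(98,110,40),(125,255,255))
def cen(m,x0,x1,y0,y1):
    k=np.zeros_like(m);k[y0:y1,x0:x1]=m[y0:y1,x0:x1]
    p=np.argwhere(k)[:,::-1]; (u,v),r=cv2.minEnclosingCircle(p.astype(np.float32)); return u,v,r,len(p),p
for nm,b,z in(('cup',(275,320,215,255),.03),('stand',(378,418,180,220),.04)):
    u,v,r,n,p=cen(blue,*b); print(nm,u,v,r,n,onz(c,u,v,z), 'diam',2*r/c['fx']*(1.174-z))
red=cv2.inRange(im,(0,150,90),(8,255,255))|cv2.inRange(im,(172,150,90),(180,255,255))
*_,n,p=cen(red,165,215,215,260); print(n)
m=p[:,1]<240
for q in(p[m],p[~m]):
    print([onz(c,*q[i],.008)[:2].round(4) for i in(q[:,0].argmin(),q[:,0].argmax())], onz(c,*q.mean(0),.008))
print('pivot,ring',onz(c,211,241,.012),onz(c,228,242,.0045))
E
```

```text
cup 297.1666564941406 235.38888549804688 11.914656639099121 305 [0.45764847 0.00354936 0.03      ] diam 0.05855194521532324
stand 395.5 199.5 16.568140029907227 305 [ 0.53907786 -0.23993135  0.04      ] diam 0.08070874294634242
124
[array([0.4919, 0.2989]), array([0.4731, 0.2465])] [0.48305625 0.27272489 0.008     ]
[array([0.4349, 0.3085]), array([0.4384, 0.2539])] [0.43570268 0.28140255 0.008     ]
pivot,ring [0.44983545 0.21827666 0.012     ] [0.44648743 0.17749437 0.0045    ]
```

```bash
cat >> h.py <<'E'
from scipy.spatial.transform import Rotation as Ro
def yaw(s):
    x=Ro.from_quat(s['tcp_rot']).as_matrix()[:,0]; return np.arctan2(x[1],x[0])
def plan(tgt,yt,n,s=None):
    s=s or ctrl.get_state(); R=Ro.from_quat(s['tcp_rot']).as_matrix(); p=np.array(s['eef_pos'])
    D=Ro.from_euler('z',yt).as_matrix()@np.diag([1,-1,-1])
    rv=Ro.from_matrix(R.T@D).as_rotvec()/n; d=(np.array(tgt)-p)/n
    print('at',p.round(4),'yaw',round(yaw(s),4),'t',s['time'])
    for i in range(n):
        print(rv.round(4).tolist(),(R.T@d).round(4).tolist()); R=R@Ro.from_rotvec(rv).as_matrix()
E
python3 -c "
from h import *
plan((.458,.004,.2),1.44,13)"
```

```text
at [ 0.1649 -0.6541  0.2472] yaw 0.2468 t 0.15
[-0.0001, -0.0001, -0.0918] [0.0342, -0.0436, 0.0037]
[-0.0001, -0.0001, -0.0918] [0.0381, -0.0403, 0.0037]
[-0.0001, -0.0001, -0.0918] [0.0416, -0.0366, 0.0037]
[-0.0001, -0.0001, -0.0918] [0.0448, -0.0326, 0.0037]
[-0.0001, -0.0001, -0.0918] [0.0476, -0.0284, 0.0037]
[-0.0001, -0.0001, -0.0918] [0.05, -0.0239, 0.0037]
[-0.0001, -0.0001, -0.0918] [0.052, -0.0192, 0.0037]
[-0.0001, -0.0001, -0.0918] [0.0535, -0.0144, 0.0037]
[-0.0001, -0.0001, -0.0918] [0.0546, -0.0094, 0.0037]
[-0.0001, -0.0001, -0.0918] [0.0552, -0.0044, 0.0037]
[-0.0001, -0.0001, -0.0918] [0.0554, 0.0007, 0.0036]
[-0.0001, -0.0001, -0.0918] [0.0551, 0.0058, 0.0036]
[-0.0001, -0.0001, -0.0918] [0.0543, 0.0108, 0.0036]
```

```bash
python3 -c "
from h import *
plan((.40,-.35,.24),.9,7)"
```

```text
at [ 0.1649 -0.6541  0.2472] yaw 0.2468 t 0.15
[-0.0002, -0.0001, -0.0933] [0.0432, -0.0339, 0.0011]
[-0.0002, -0.0001, -0.0933] [0.0462, -0.0297, 0.0011]
[-0.0002, -0.0001, -0.0933] [0.0487, -0.0253, 0.0011]
[-0.0002, -0.0001, -0.0933] [0.0509, -0.0207, 0.0011]
[-0.0002, -0.0001, -0.0933] [0.0526, -0.0158, 0.0011]
[-0.0002, -0.0001, -0.0933] [0.0538, -0.0109, 0.001]
[-0.0002, -0.0001, -0.0933] [0.0546, -0.0058, 0.001]
```

>>> drive_tool --moves '[[[0, 0, -0.093], [0.043, -0.034, 0.001], 0.085], [[0, 0, -0.093], [0.046, -0.03, 0.001], 0.085], [[0, 0, -0.093], [0.049, -0.025, 0.001], 0.085], [[0, 0, -0.093], [0.051, -0.021, 0.001], 0.085], [[0, 0, -0.093], [0.053, -0.016, 0.001], 0.085]]'

```text
time: 0.78
eef_pos: [0.3339, -0.435, 0.243]
tcp_rot: [0.937, 0.35, 0.0, -0.0]
contact_force: [0.4, -0.4, -0.5]
opening: 0.995
finger_force: 0.0
```

```bash
python3 -c "
from h import *
plan((.46,-.01,.2),1.44,7)"
```

```text
at [ 0.3339 -0.435   0.243 ] yaw 0.7145 t 0.775
[-0.0, -0.0, -0.1036] [0.0534, -0.0341, 0.0062]
[-0.0, -0.0, -0.1036] [0.0566, -0.0283, 0.0062]
[-0.0, -0.0, -0.1036] [0.0593, -0.0223, 0.0062]
[-0.0, -0.0, -0.1036] [0.0612, -0.0161, 0.0062]
[-0.0, -0.0, -0.1036] [0.0626, -0.0097, 0.0062]
[-0.0, -0.0, -0.1036] [0.0632, -0.0031, 0.0062]
[-0.0, -0.0, -0.1036] [0.0632, 0.0034, 0.0061]
```

>>> drive_tool --moves '[[[0, 0, -0.1], [0.05, -0.033, 0.006], 0.085], [[0, 0, -0.1], [0.053, -0.028, 0.006], 0.085], [[0, 0, -0.1], [0.056, -0.022, 0.006], 0.085], [[0, 0, -0.1], [0.058, -0.016, 0.006], 0.085], [[0, 0, -0.1], [0.06, -0.01, 0.006], 0.085]]'

```text
time: 1.4
eef_pos: [0.4174, -0.1457, 0.2131]
tcp_rot: [0.821, 0.571, 0.0, 0.0]
contact_force: [0.8, -1.2, 0.6]
opening: 0.996
finger_force: 0.0
```

```bash
python3 -c "
from h import *
plan((.458,-.01,.2),1.44,3)"
```

```text
at [ 0.4174 -0.1457  0.2131] yaw 1.2145 t 1.4
[0.0002, 0.0, -0.0752] [0.0471, -0.0031, 0.0044]
[0.0002, 0.0, -0.0752] [0.0472, 0.0005, 0.0044]
[0.0002, 0.0, -0.0752] [0.0471, 0.004, 0.0044]
```

>>> drive_tool --moves '[[[0, 0, -0.075], [0.047, -0.003, 0.004], 0.085], [[0, 0, -0.075], [0.047, 0.0, 0.004], 0.085], [[0, 0, -0.075], [0.047, 0.004, 0.004], 0.085], [[0, 0, 0], [0, 0, 0], 0.085]]'

```text
time: 1.9
eef_pos: [0.4577, -0.0098, 0.2007]
tcp_rot: [0.751, 0.66, -0.0, -0.001]
contact_force: [-0.2, -1.0, 0.8]
opening: 0.993
finger_force: 0.0
```

```bash
python3 -c "
from h import *
c=snap('wrist','w1.png'); s=ctrl.get_state();print(s['eef_pos'],yaw(s)); print(-np.array(c['R']).T@c['t'],c['fx'],proj(c,(.458,.004,.03)),proj(c,(.54,-.24,.08)))"
```

```text
[ 0.45762587 -0.01118327  0.20088948] 1.4397343326645906
[0.4657834  0.05633367 0.32661438] 290.43622876491145 [321.38304539 177.50933411] [426.08462713 398.2151227 ]
```

View pics/w1.png

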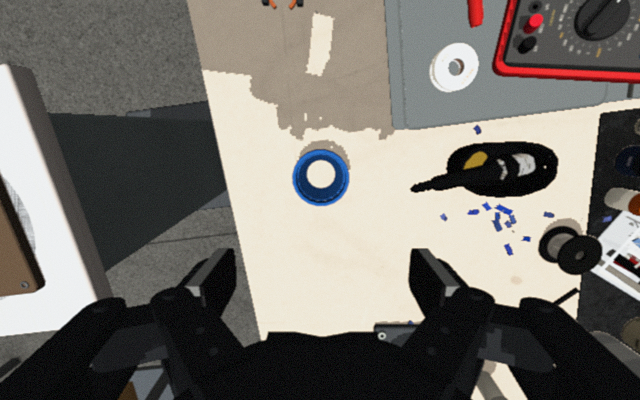

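The wrist view shows the cup's ring centred at (321,178), with the jaws at the bottom.

```bash
cat >> h.py <<'E'
def bluec(c,u0,v0,z,w=60):
    im=cv2.cvtColor(c['image'],cv2.COLOR_RGB2HSV); m=cv2.inRange(im,(98,110,40),(125,255,255))
    k=np.zeros_like(m);a,b=max(0,int(v0-w)),max(0,int(u0-w));k[a:int(v0+w),b:int(u0+w)]=m[a:int(v0+w),b:int(u0+w)]
    cs,_=cv2.findContours(k,0,1); q=max(cs,key=cv2.contourArea)
    P=np.array([onz(c,*p[0],z)[:2] for p in q]); h=P.min(0),P.max(0)
    (x,y),r=cv2.minEnclosingCircle((P*1000).astype(np.float32)); return x,y,r,cv2.minEnclosingCircle(q)
E
python3 -c "
from h import *
c=snap('wrist'); 
print(bluec(c,321,178,.03))
plan((.458,.004,.11),1.44,2)"
```

```text
(456.8156433105469, 3.8176400661468506, 29.27510643005371, ((320.19500732421875, 175.64315795898438), 28.17265510559082))
at [ 0.4576 -0.0121  0.2011] yaw 1.4378 t 2.0
[-0.0003, 0.0002, -0.0011] [0.008, -0.0009, 0.0455]
[-0.0003, 0.0002, -0.0011] [0.008, -0.0009, 0.0455]
```

>>> drive_tool --moves '[[[0, 0, 0], [0.008, 0, 0.05], 0.085], [[0, 0, 0], [0.008, 0, 0.05], 0.085], [[0, 0, 0], [0, 0, 0.035], 0.085], [[0, 0, 0], [0, 0, 0], 0.085]]'

```text
time: 2.5
eef_pos: [0.4574, 0.0028, 0.0637]
tcp_rot: [0.754, 0.657, -0.002, -0.003]
contact_force: [-0.7, -0.3, 0.4]
opening: 0.994
finger_force: 0.0
```

```bash
python3 -c "
from h import *
c=snap('wrist','w2.png'); print(proj(c,(.457,.004,.03)))
try: print(bluec(c,*proj(c,(.457,.004,.03)),.03,110))
except Exception as e: print(e)
plan((.457,.004,.026),1.44,2)"
```

```text
[322.49464055 239.51305974]
(456.9822082519531, 4.246115684509277, 30.096776962280273, ((322.5876159667969, 238.0), 49.241943359375))
at [0.4593 0.0025 0.0659] yaw 1.4347 t 2.55
[-0.0012, -0.0, -0.0027] [0.0006, -0.0012, 0.0199]
[-0.0012, -0.0, -0.0027] [0.0006, -0.0012, 0.0199]
```

View pics/w2.png

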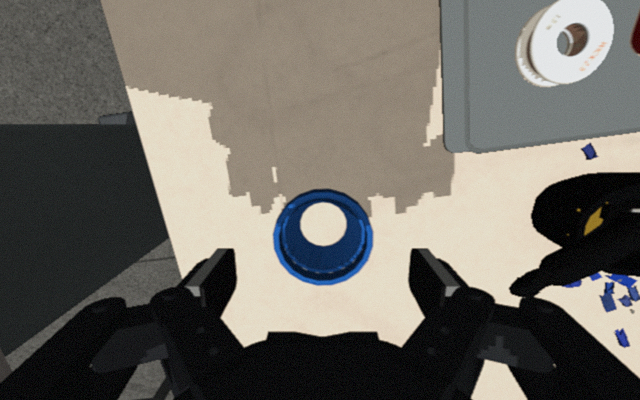

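The cup's rim is at (322,238), centred between the jaws, and its measured radius of 30.1 mm matches the given size. I'll descend and grip.

>>> drive_tool --moves '[[[0, 0, 0], [0.001, 0, 0.02], 0.085], [[0, 0, 0], [0.0, 0, 0.019], 0.085], [[0, 0, 0], [0, 0, 0], 0.05], [[0, 0, 0], [0, 0, 0], 0.05], [[0, 0, 0], [0, 0, 0], 0.05]]' --grip_force 25

```text
time: 3.18
eef_pos: [0.4617, 0.0039, 0.0293]
tcp_rot: [0.753, 0.658, 0.001, 0.002]
contact_force: [-1.6, -1.2, 5.7]
opening: 0.692
finger_force: 26.8
```

>>> drive_tool --moves '[[[0, 0, 0], [0, 0, 0], 0.05], [[0, 0, 0], [0, 0, 0], 0.05]]'

```text
time: 3.42
eef_pos: [0.4617, 0.0039, 0.0293]
tcp_rot: [0.753, 0.658, 0.001, 0.002]
contact_force: [-2.3, -0.9, 7.1]
opening: 0.692
finger_force: 26.9
```

>>> drive_tool --moves '[[[0, 0, 0], [0, 0, -0.03], 0.05], [[0, 0, 0], [0, 0, -0.06], 0.05], [[0, 0, 0], [0, 0, -0.05], 0.05], [[0, 0, 0], [0, 0, 0], 0.05]]'

```text
time: 3.92
eef_pos: [0.4635, 0.0039, 0.173]
tcp_rot: [0.753, 0.658, 0.004, 0.005]
contact_force: [-0.6, 0.1, -1.5]
opening: 0.685
finger_force: 27.6
```

```bash
python3 -c "
from h import *
plan((.539,-.19,.17),1.44,5)
c=snap('wrist');t=ctrl.get_state();print(bluec(c,322,300,.0,200))"
```

```text
at [0.4635 0.0039 0.173 ] yaw 1.4369 t 3.925
[0.0024, 0.0001, -0.0006] [-0.0364, 0.0201, 0.0009]
[0.0024, 0.0001, -0.0006] [-0.0364, 0.0201, 0.0008]
[0.0024, 0.0001, -0.0006] [-0.0364, 0.0201, 0.0008]
[0.0024, 0.0001, -0.0006] [-0.0365, 0.0201, 0.0007]
[0.0024, 0.0001, -0.0006] [-0.0365, 0.0201, 0.0007]
(453.1752014160156, -87.8639907836914, 72.40110778808594, ((322.2801513671875, 269.0700378417969), 62.680267333984375))
```

>>> drive_tool --moves '[[[0.0024, 0, 0], [-0.05, 0.02, 0], 0.05], [[0.0024, 0, 0], [-0.05, 0.02, 0], 0.05], [[0.0024, 0, 0], [-0.05, 0.02, 0], 0.05], [[0.0024, 0, 0], [-0.05, 0.02, 0], 0.05], [[0.0024, 0, 0], [-0.05, 0.02, 0], 0.05]]'

```text
time: 4.6
eef_pos: [0.525, -0.2576, 0.1643]
tcp_rot: [0.753, 0.658, -0.004, -0.007]
contact_force: [0.1, -0.7, -1.0]
opening: 0.69
finger_force: 27.6
```

>>> drive_tool --moves '[[[0, 0, 0], [-0.045, 0.01, 0], 0.05], [[0, 0, 0], [-0.01, 0, 0], 0.05], [[0, 0, 0], [0, 0, 0], 0.05]]'

```text
time: 4.97
eef_pos: [0.5273, -0.3119, 0.1647]
tcp_rot: [0.753, 0.658, -0.004, -0.006]
contact_force: [0.1, 1.2, -1.0]
opening: 0.689
finger_force: 27.6
```

```bash
python3 -c "
from h import *
c=snap('wrist','w3.png');plan((.539,-.24,.17),1.44,2)
print(proj(c,(.539,-.24,.08)))
"
```

```text
at [ 0.5276 -0.3112  0.1651] yaw 1.4367 t 5.025
[-0.0073, -0.0011, -0.0016] [0.036, 0.0009, -0.0024]
[-0.0073, -0.0011, -0.0016] [0.036, 0.0009, -0.0024]
[327.33045755 115.36337908]
```

View pics/w3.png

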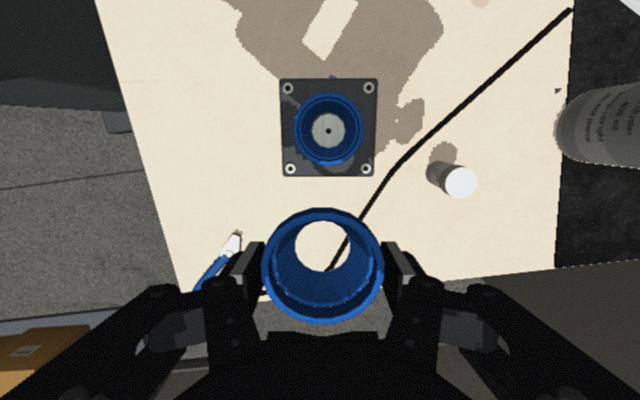

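The stand's axle dot is at (328,131), the fixed cup's rim is centred near (328,128), and the held cup's rim is centred at (323,265).

```bash
cat >> h.py <<'E'
def look(zc=None):
    c=snap('wrist');s=ctrl.get_state();im=c['image']
    g=cv2.cvtColor(im,cv2.COLOR_RGB2HSV)
    print('fixed',bluec(c,*proj(c,(.539,-.24,.04)),.04,48))
    zc=zc or s['eef_pos'][2]+.003
    k=np.where(cv2.inRange(g,(98,110,40),(125,255,255))>0,255,0).astype(np.uint8); k[:200]=0;k[:,:262]=0;k[:,384:]=0
    q=max(cv2.findContours(k,0,1)[0],key=cv2.contourArea)
    P=np.array([onz(c,*p[0],zc)[:2] for p in q])*1000
    print('held',cv2.minEnclosingCircle(P.astype(np.float32)),zc)
    print('TCP proj line',s['eef_pos'])
    return c
E
python3 -c "
from h import *
c=look(); print('dot',onz(c,328,131,.08)); R=np.array(c['R'])
for u,v in((288,88),(368,88),(367,169),(291,169)): print(onz(c,u,v,.012))
"
```

```text
fixed (538.0875854492188, -250.44622802734375, 30.011920928955078, ((327.5, 129.5), 36.694786071777344))
held ((526.955810546875, -309.55096435546875), 29.778959274291992) 0.1685138816389267
TCP proj line [ 0.5278382  -0.31085174  0.16551388]
dot [ 0.5383035  -0.24977377  0.08      ]
[ 0.50765516 -0.20907742  0.012     ]
[ 0.57886644 -0.21880333  0.012     ]
[ 0.57113571 -0.29133253  0.012     ]
[ 0.49851241 -0.28168213  0.012     ]
```

>>> drive_tool --moves '[[[-0.013, 0, 0], [0.03, 0.002, 0], 0.05], [[0, 0, 0], [0.03, 0.0015, 0], 0.05], [[0, 0, 0], [0, 0, 0.025], 0.05], [[0, 0, 0], [0, 0, 0.015], 0.05], [[0, 0, 0], [0, 0, 0], 0.05]]'

```text
time: 5.7
eef_pos: [0.5388, -0.2521, 0.1249]
tcp_rot: [0.753, 0.658, -0.0, -0.002]
contact_force: [0.3, 0.9, -0.8]
opening: 0.686
finger_force: 27.6
```

```bash
python3 -c "
from h import *
c=snap('wrist','w4.png');plan((.5385,-.25,.12),1.4367,1);print(proj(c,(.5385,-.25,.08)))
s=snap('side'); p=proj(s,(.5385,-.25,.09)).astype(int);print(p)
a=s['image'][p[1]-40:p[1]+40,p[0]-50:p[0]+50]; a=cv2.resize(a,None,fx=4,fy=4,interpolation=2)
b=c['image'][150:350,200:450]; b=cv2.resize(b,(400,320))
cv2.imwrite('pics/w4s.png',cv2.cvtColor(np.hstack([a,b]),cv2.COLOR_RGB2BGR))
"
```

```text
at [ 0.5395 -0.2529  0.1261] yaw 1.4371 t 5.75
[-0.0004, -0.0008, 0.0004] [0.0027, -0.0014, 0.0061]
[322.12341148 231.47665143]
[337 163]
```

View pics/w4s.png

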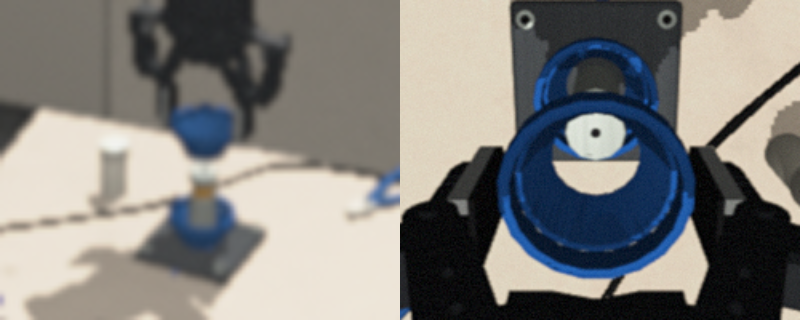

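In the side view the held cup hangs above the axle. In the wrist crop the axle dot is seen through the cup at image (322.5,232.5), as predicted.

```bash
python3 -c "
from h import *
c=snap('wrist');s=ctrl.get_state();print(s['eef_pos'])
g=cv2.cvtColor(c['image'],cv2.COLOR_RGB2HSV);k=cv2.inRange(g,(98,110,40),(125,255,255));k[:208]=0;k[:,:255]=0;k[:,390:]=0
q=max(cv2.findContours(k,0,1)[0],key=cv2.contourArea)[:,0]
q=cv2.convexHull(q)[:,0]; q=q[q[:,1]>220]
for zc in (.126,.129):
  P=np.array([onz(c,*p,zc)[:2] for p in q])*1000
  A=np.c_[2*P,np.ones(len(P))];x=np.linalg.lstsq(A,(P**2).sum(1),rcond=None)[0];print(x[:2],np.sqrt(x[2]+x[0]**2+x[1]**2),len(q))
print(onz(c,322.5,232.5,.08))
"
```

```text
[ 0.54030221 -0.25383011  0.12748083]
[ 539.30261673 -254.88703038] 29.91763477534241 30
[ 539.51294694 -253.28905122] 29.21021532233432 30
[ 0.5398877 -0.2530018  0.08     ]
```

>>> drive_tool --moves '[[[0, 0, 0], [0.0018, 0, 0.01], 0.05], [[0, 0, 0], [0, 0, 0.02], 0.05], [[0, 0, 0], [0, 0, 0.02], 0.05], [[0, 0, 0], [0, 0, 0.008], 0.05], [[0, 0, 0], [0, 0, 0], 0.05]]'

```text
time: 6.48
eef_pos: [0.5395, -0.2512, 0.0671]
tcp_rot: [0.753, 0.658, -0.0, -0.001]
contact_force: [-0.3, -0.4, -0.3]
opening: 0.688
finger_force: 27.9
```

>>> drive_tool --moves '[[[0, 0, 0], [0, 0, 0.005], 0.05], [[0, 0, 0], [0, 0, 0], 0.05]]'

```text
time: 6.72
eef_pos: [0.5404, -0.2518, 0.0639]
tcp_rot: [0.753, 0.658, 0.0, 0.001]
contact_force: [-0.1, 0.7, 0.0]
opening: 0.691
finger_force: 27.9
```

>>> drive_tool --moves '[[[0, 0, 0], [0, 0, 0.004], 0.05], [[0, 0, 0], [0, 0, 0], 0.05]]'

```text
time: 6.98
eef_pos: [0.5401, -0.2516, 0.0596]
tcp_rot: [0.753, 0.658, 0.0, 0.0]
contact_force: [0.0, 0.8, -0.5]
opening: 0.686
finger_force: 27.9
```

>>> drive_tool --moves '[[[0, 0, 0], [0, 0, 0.003], 0.05], [[0, 0, 0], [0, 0, 0], 0.05]]'

```text
time: 7.22
eef_pos: [0.54, -0.2515, 0.0564]
tcp_rot: [0.753, 0.658, 0.0, 0.0]
contact_force: [-0.0, 0.2, -1.2]
opening: 0.688
finger_force: 27.9
```

>>> drive_tool --moves '[[[0, 0, 0], [0, 0, 0.002], 0.05], [[0, 0, 0], [0, 0, 0], 0.05]]'

```text
time: 7.48
eef_pos: [0.54, -0.2512, 0.0547]
tcp_rot: [0.753, 0.658, 0.0, -0.0]
contact_force: [-1.1, 1.7, 2.2]
opening: 0.684
finger_force: 28.0
```

>>> drive_tool --moves '[[[0, 0, 0], [0, 0, 0.002], 0.05], [[0, 0, 0], [0, 0, 0], 0.05]]'

```text
time: 7.72
eef_pos: [0.5399, -0.2508, 0.0529]
tcp_rot: [0.753, 0.658, 0.0, -0.001]
contact_force: [-3.4, 4.7, 4.2]
opening: 0.69
finger_force: 28.2
```

>>> drive_tool --moves '[[[0, 0, 0], [0, 0, 0.0015], 0.05], [[0, 0, 0], [0, 0, 0], 0.05]]'

```text
time: 7.98
eef_pos: [0.5399, -0.2507, 0.0522]
tcp_rot: [0.753, 0.658, 0.0, -0.001]
contact_force: [-4.3, 6.8, 8.9]
opening: 0.692
finger_force: 29.2
```

>>> drive_tool --moves '[[[0, 0, 0], [0, 0, 0], 0.066], [[0, 0, 0], [0, 0, 0], 0.085], [[0, 0, 0], [0, 0, 0], 0.085], [[0, 0, 0], [0, 0, 0], 0.085]]'

```text
time: 8.48
eef_pos: [0.5402, -0.2518, 0.051]
tcp_rot: [0.753, 0.658, 0.0, 0.0]
contact_force: [-0.1, -0.7, 0.9]
opening: 0.995
finger_force: 0.0
```

>>> drive_tool --moves '[[[0, 0, 0], [0, 0, -0.02], 0.085], [[0, 0, 0], [0, 0, -0.05], 0.085], [[0, 0, 0], [0, 0, -0.05], 0.085], [[0, 0, 0], [-0.06, 0, 0], 0.085], [[0, 0, 0], [0, 0, 0], 0.085]]'

```text
time: 9.1
eef_pos: [0.5323, -0.3148, 0.1744]
tcp_rot: [0.754, 0.657, 0.0, 0.003]
contact_force: [-0.4, -0.3, -0.2]
opening: 0.996
finger_force: 0.0
```

```bash
python3 -c "
from h import *
c=snap('wrist');p=proj(c,(.5385,-.25,.05)).astype(int);print(p,ctrl.get_state()['eef_pos'])
print(bluec(c,*p,.05,60));print(bluec(c,*p,.06,60))
b=cv2.resize(c['image'][max(0,p[1]-75):p[1]+75,p[0]-75:p[0]+75],(400,400))
s=snap('side'); q=proj(s,(.5385,-.25,.05)).astype(int)
a=cv2.resize(s['image'][q[1]-35:q[1]+35,q[0]-35:q[0]+35],(400,400),interpolation=2)
cv2.imwrite('pics/w5.png',cv2.cvtColor(np.hstack([a,b]),cv2.COLOR_RGB2BGR))
print(q)
"
```

```text
[318 125] [ 0.53208111 -0.31273203  0.17302653]
(538.2106323242188, -249.9449920654297, 29.942808151245117, ((318.5, 124.59589385986328), 37.16875457763672))
(538.2940673828125, -249.8714141845703, 28.745588302612305, ((318.5, 124.59589385986328), 37.16875457763672))
[337 173]
```

View pics/w5.png

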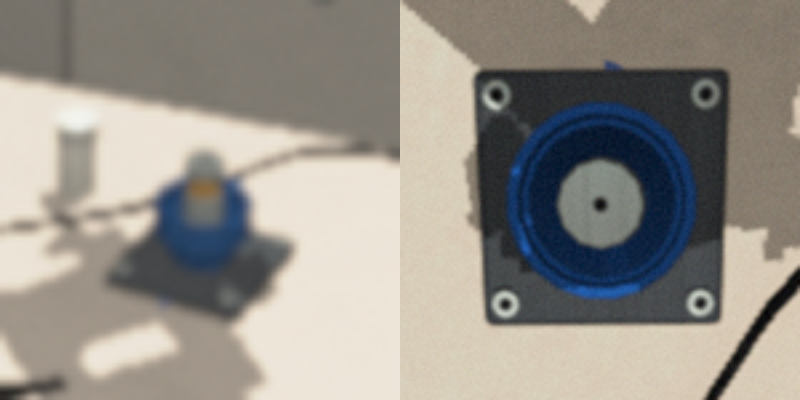

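The nested cup's rim is centred at (538.2,-249.9) mm with radius 29.94 at z=50, so it is seated squarely. The axle dot is central in the crop. Next I'll go to the pliers.

>>> drive_tool --moves '[[[0, 0, 0], [0.06, -0.003, -0.005], 0.085], [[0, 0, 0], [0.06, -0.003, -0.005], 0.085], [[0, 0, 0], [0.06, -0.008, -0.005], 0.085], [[0, 0, 0], [0.06, -0.018, -0.005], 0.085], [[0, 0, 0], [0.06, -0.02, 0], 0.085]]'

```text
time: 9.82
eef_pos: [0.52, -0.0049, 0.1915]
tcp_rot: [0.752, 0.659, 0.001, 0.0]
contact_force: [0.2, 0.5, 0.3]
opening: 0.993
finger_force: 0.0
```

>>> drive_tool --moves '[[[0, 0, 0], [0.06, -0.02, 0], 0.085], [[0, 0, 0], [0.06, -0.02, 0], 0.085], [[0, 0, 0], [0.06, -0.02, 0], 0.085], [[0, 0, 0], [0.04, -0.01, 0], 0.085], [[0, 0, 0], [0, 0, 0], 0.085]]'

```text
time: 10.45
eef_pos: [0.4794, 0.2203, 0.1908]
tcp_rot: [0.751, 0.66, -0.0, -0.0]
contact_force: [-0.6, 0.3, 0.8]
opening: 0.995
finger_force: 0.0
```

```bash
python3 -c "
from h import *
c=snap('wrist','w6.png');plan((.46,.275,.1),1.44,2); print(proj(c,(.4465,.1775,.0045)),proj(c,(.45,.218,.01)),proj(c,(.46,.277,.01)))
"
```

```text
at [0.4799 0.2189 0.1907] yaw 1.441 t 10.5
[0.0, 0.0003, 0.0005] [0.0266, -0.0135, 0.0454]
[0.0, 0.0003, 0.0005] [0.0266, -0.0135, 0.0454]
[298.74518677 227.40204107] [295.98624716 193.81974872] [296.91646305 137.32003649]
```

View pics/w6.png

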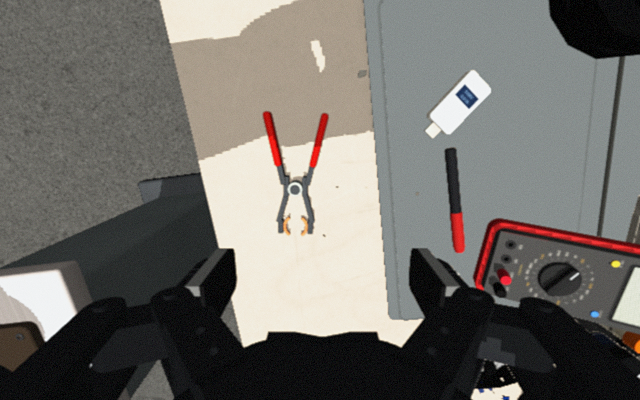

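The pivot is at (295,188) and the ring at about (296,226). The handles end at (267,114) and (325,116).

```bash
cat >> h.py <<'E'
def pl(c):
    im=cv2.cvtColor(c['image'],cv2.COLOR_RGB2HSV)
    red=cv2.inRange(im,(0,150,70),(6,255,255))|cv2.inRange(im,(174,150,70),(180,255,255))
    cs=[q for q in cv2.findContours(red,0,1)[0] if cv2.contourArea(q)>60]
    H=[]
    for q in cs:
        P=np.array([onz(c,*p[0],.012)[:2] for p in q]); 
        if P[:,0].max()<.515 and P[:,1].min()>.22 : H.append(P); 
    out=[]
    for P in H:
        r=cv2.minAreaRect((P*1000).astype(np.float32)); b=cv2.boxPoints(r)
        e=sorted([(b[i]+b[(i+1)%4])/2 for i in range(4)],key=lambda m:-np.linalg.norm(m-np.array(r[0])))[:2]
        e=sorted(e,key=lambda m:m[1]); out.append(e); print('handle',r,e)
    return out
E
python3 -c "
from h import *
c=snap('wrist'); o=pl(c); o=np.array(o)
mid=o.mean(0); d=mid[0]-mid[1]; print('mid near/far',mid,'pliers x yaw',np.arctan2(d[1],d[0]),'ends gap',np.linalg.norm(o[0]-o[1],axis=1))
im=cv2.cvtColor(c['image'],cv2.COLOR_RGB2HSV); cu=cv2.inRange(im,(8,110,90),(20,255,255)); cu[:205]=0;cu[245:]=0;cu[:,:260]=0;cu[:,330:]=0
p=np.argwhere(cu)[:,::-1]; print(len(p),p.min(0),p.max(0)); r=onz(c,*((p.min(0)+p.max(0))/2),.0095); print('ring',r)
pv=onz(c,295,188,.016);print('pivot',pv)
m=mid.mean(0)/1000;v=r[:2]-m;print('yaw from ring-handles',np.arctan2(v[1],v[0]),np.linalg.norm(v))
"
```

```text
handle ((481.2309265136719, 271.0244445800781), (55.279197692871094, 6.844883918762207), 68.13270568847656) [array([470.93634, 245.37354], dtype=float32), array([491.5255 , 296.67535], dtype=float32)]
handle ((434.9556579589844, 278.6138000488281), (8.332551956176758, 55.18125915527344), 3.411803722381592) [array([436.59763, 251.07208], dtype=float32), array([433.3137 , 306.15552], dtype=float32)]
mid near/far [[453.76697 248.22281]
 [462.41962 301.41544]] pliers x yaw -1.7320503 ends gap [34.808342 58.97872 ]
122 [282 216] [306 233]
ring [0.44286284 0.181808   0.0095    ]
pivot [0.45119211 0.2241933  0.016     ]
yaw from ring-handles -1.7331044885193378 0.09424986824516461
```

The ring sits on the side of the tool away from the wrist camera. I'll turn the gripper half a turn about z so the camera will see the ring while I hold the pliers.

>>> drive_tool --moves '[[[0, 0, -0.18], [0, 0, 0], 0.085], [[0, 0, -0.18], [0, 0, 0], 0.085], [[0, 0, -0.18], [0, 0, 0], 0.085], [[0, 0, -0.18], [0, 0, 0], 0.085], [[0, 0, -0.18], [0, 0, 0], 0.085]]'

```text
time: 11.18
eef_pos: [0.4813, 0.2158, 0.1909]
tcp_rot: [0.39, 0.921, -0.0, 0.0]
contact_force: [-0.3, 1.0, -0.1]
opening: 0.989
finger_force: 0.0
```

>>> drive_tool --moves '[[[0, 0, -0.18], [0, 0, 0], 0.085], [[0, 0, -0.18], [0, 0, 0], 0.085], [[0, 0, -0.18], [0, 0, 0], 0.085], [[0, 0, -0.18], [0, 0, 0], 0.085], [[0, 0, -0.18], [0, 0, 0], 0.085]]'

```text
time: 11.8
eef_pos: [0.4813, 0.2158, 0.1909]
tcp_rot: [-0.049, 0.999, -0.0, 0.0]
contact_force: [-0.1, -0.4, -0.5]
opening: 0.998
finger_force: 0.0
```

>>> drive_tool --moves '[[[0, 0, -0.18], [0, 0, 0], 0.085], [[0, 0, -0.18], [0, 0, 0], 0.085], [[0, 0, -0.18], [0, 0, 0], 0.085], [[0, 0, -0.18], [0, 0, 0], 0.085], [[0, 0, -0.18], [0, 0, 0], 0.085]]'

```text
time: 12.42
eef_pos: [0.4813, 0.2158, 0.1908]
tcp_rot: [-0.479, 0.878, -0.0, 0.0]
contact_force: [0.9, 0.8, -0.4]
opening: 1.0
finger_force: 0.0
```

>>> drive_tool --moves '[[[0, 0, -0.18], [0, 0, 0], 0.085], [[0, 0, -0.18], [0, 0, 0], 0.085], [[0, 0, 0], [0, 0, 0], 0.085]]'

```text
time: 12.8
eef_pos: [0.4813, 0.216, 0.1909]
tcp_rot: [-0.625, 0.78, -0.0, 0.0]
contact_force: [0.2, -0.9, -0.2]
opening: 0.995
finger_force: 0.0
```

```bash
python3 -c "
from h import *
plan((.458,.272,.09),-1.733,3);print(ctrl.get_state()['qpos'])
"
```

```text
at [0.4813 0.216  0.1909] yaw -1.7904 t 12.8
[-0.0002, -0.0001, -0.0191] [-0.0165, 0.0117, 0.0336]
[-0.0002, -0.0001, -0.0191] [-0.0167, 0.0113, 0.0336]
[-0.0002, -0.0001, -0.0191] [-0.017, 0.011, 0.0336]
[ 2.29690878e-01  1.65121067e-02  1.98952738e+00 -5.44096799e-04
  1.13520457e+00 -2.69208175e+00]
```

>>> drive_tool --moves '[[[0, 0, -0.019], [-0.017, 0.012, 0.034], 0.085], [[0, 0, -0.019], [-0.017, 0.011, 0.034], 0.085], [[0, 0, -0.019], [-0.017, 0.011, 0.033], 0.085], [[0, 0, 0], [0, 0, 0], 0.085]]'

```text
time: 13.3
eef_pos: [0.4554, 0.2731, 0.087]
tcp_rot: [-0.648, 0.761, 0.001, -0.003]
contact_force: [-0.0, 0.1, 0.1]
opening: 0.994
finger_force: 0.0
```

```bash
python3 -c "
from h import *
c=snap('wrist','w7.png');plan((.458,.272,.03),-1.733,3); print(proj(c,(.443,.1818,.0045)),proj(c,(.458,.272,.008)))
"
```

```text
at [0.4572 0.2733 0.0891] yaw -1.7312 t 13.35
[0.0004, -0.0006, 0.0006] [0.0003, -0.0003, 0.0197]
[0.0004, -0.0006, 0.0006] [0.0004, -0.0003, 0.0197]
[0.0004, -0.0006, 0.0006] [0.0004, -0.0003, 0.0197]
[317.29378132  85.17275693] [317.23801512 216.85471776]
```

View pics/w7.png

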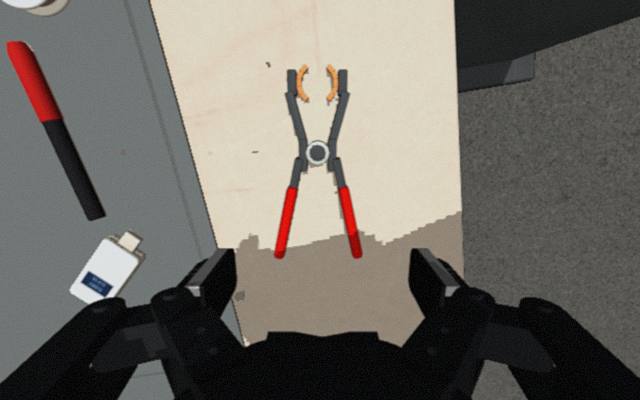

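The pivot is at (317,152) and the ring at about (318,84). The handles' far ends are at about (280,256) and (357,256), so the pliers are aligned with the tool.

```bash
python3 -c "
from h import *
c=snap('wrist'); s=ctrl.get_state();print(s['eef_pos'],yaw(s))
for z in(.01,.016):print('pivot',onz(c,317,152,z))
print('ring',onz(c,318,84,.007)); o=np.array(pl(c))
"
```

```text
[0.45856442 0.27345886 0.09062301] -1.7313079091872599
pivot [0.45256934 0.22538837 0.01      ]
pivot [0.45238309 0.22487531 0.016     ]
ring [0.44462149 0.18146872 0.007     ]
handle ((434.73785400390625, 279.5166320800781), (7.405796051025391, 56.18724060058594), 3.8073599338531494) [array([436.60333, 251.48502], dtype=float32), array([432.87238, 307.54825], dtype=float32)]
handle ((481.8403015136719, 272.054443359375), (55.91071319580078, 7.217686176300049), 68.2326431274414) [array([471.47336, 246.09238], dtype=float32), array([492.20724, 298.0165 ], dtype=float32)]
```

>>> drive_tool --moves '[[[0, 0, 0], [0, 0, 0.03], 0.085], [[0, 0, 0], [0, 0, 0.03], 0.085], [[0, 0, 0], [0, 0, 0.006], 0.085], [[0, 0, 0], [0, 0, 0], 0.085]]'

```text
time: 13.9
eef_pos: [0.4593, 0.2738, 0.0254]
tcp_rot: [-0.648, 0.761, -0.001, 0.001]
contact_force: [-0.6, -0.7, -0.4]
opening: 0.995
finger_force: 0.0
```

>>> drive_tool --moves '[[[0, 0, 0], [0, 0, 0.004], 0.085], [[0, 0, 0], [0, 0, 0], 0.085]]'

```text
time: 14.15
eef_pos: [0.4586, 0.274, 0.0209]
tcp_rot: [-0.649, 0.761, -0.001, 0.001]
contact_force: [-0.1, 0.6, -0.0]
opening: 0.999
finger_force: 0.0
```

>>> drive_tool --moves '[[[0, 0, 0], [0, 0, 0.003], 0.085], [[0, 0, 0], [0, 0, 0], 0.085]]'

```text
time: 14.4
eef_pos: [0.4579, 0.2739, 0.0169]
tcp_rot: [-0.649, 0.761, -0.0, 0.0]
contact_force: [-0.1, 0.4, -0.2]
opening: 0.992
finger_force: 0.0
```

>>> drive_tool --moves '[[[0, 0, 0], [0, 0, -0.002], 0.062], [[0, 0, 0], [0, 0, 0], 0.062], [[0, 0, 0], [0, 0, 0], 0.062]]' --grip_force 25

```text
time: 14.78
eef_pos: [0.4581, 0.2739, 0.0191]
tcp_rot: [-0.649, 0.761, -0.0, 0.0]
contact_force: [-0.0, 0.1, 0.4]
opening: 0.727
finger_force: 0.0
```

>>> drive_tool --moves '[[[0, 0, 0], [0, 0, 0], 0.045], [[0, 0, 0], [0, 0, 0], 0.045], [[0, 0, 0], [0, 0, 0], 0.045]]'

```text
time: 15.15
eef_pos: [0.4594, 0.2745, 0.0205]
tcp_rot: [-0.649, 0.761, -0.001, 0.002]
contact_force: [-0.4, 0.8, 5.6]
opening: 0.528
finger_force: 5.6
```

>>> drive_tool --moves '[[[0, 0, 0], [0, 0, 0], 0.026], [[0, 0, 0], [0, 0, 0], 0.026], [[0, 0, 0], [0, 0, 0], 0.026], [[0, 0, 0], [0, 0, 0], 0.026]]'

```text
time: 15.65
eef_pos: [0.4602, 0.2749, 0.0215]
tcp_rot: [-0.649, 0.761, -0.001, 0.003]
contact_force: [-0.1, 0.5, 9.5]
opening: 0.361
finger_force: 25.0
```

```bash
python3 -c "
from h import *
c=snap('wrist','w8.png');s=ctrl.get_state();print(s['eef_pos'],s['contact_force'],s['opening'],s['finger_force'])"
```

```text
[0.46012009 0.2748633  0.02150023] [-3.90697406e-03  2.18266568e-01  8.90769625e+00] 0.3541958143498214 25.03871262073517
```

View pics/w8.png

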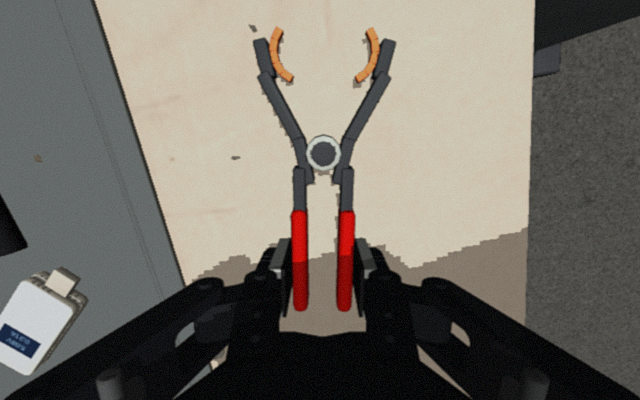

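The jaws are spread, with copper arcs at about (283,55) and (366,55) and the pivot at (323,152). The handles lie parallel between the pads.

>>> drive_tool --moves '[[[0, 0, 0], [0, 0, -0.01], 0.026], [[0, 0, 0], [0, 0, -0.04], 0.026], [[0, 0, 0], [0, 0, -0.05], 0.026], [[0, 0, 0], [0, 0, -0.04], 0.026], [[0, 0, 0], [0, 0, 0], 0.026]]'

```text
time: 16.32
eef_pos: [0.46, 0.2747, 0.1631]
tcp_rot: [-0.649, 0.761, -0.002, 0.004]
contact_force: [-0.4, 0.3, -1.2]
opening: 0.355
finger_force: 25.1
```

```bash
cat >> h.py <<'E'
def cop(im):
    g=cv2.cvtColor(im,cv2.COLOR_RGB2HSV);k=cv2.inRange(g,(8,110,90),(20,255,255));k[130:]=0;k[:,:230]=0;k[:,420:]=0
    cs=[q for q in cv2.findContours(k,0,1)[0] if cv2.contourArea(q)>60]
    return [cv2.boundingRect(q) for q in cs]
E
python3 -c "
from h import *
a=cv2.cvtColor(cv2.imread('pics/w8.png'),cv2.COLOR_BGR2RGB);print(cop(a))
c=snap('wrist');print(cop(c['image']))
for im in(a,c['image']):
  h=cv2.HoughCircles(cv2.cvtColor(im,cv2.COLOR_RGB2GRAY)[110:200,270:380],cv2.HOUGH_GRADIENT,1,50,param2=15,minRadius=12,maxRadius=24);print(h)
s=ctrl.get_state();print(s['opening'],s['finger_force'],s['qpos'])
plan((.62,-.15,.17),-2.6,8)"
```

```text
[(355, 28, 25, 55), (269, 27, 24, 55)]
[(355, 28, 25, 55), (269, 28, 24, 54)]
[[[53.5 42.5 16.6]]]
[[[53.5 42.5 16.8]]]
0.35608292111584644 25.136607885360718 [ 3.49082020e-01  6.63528068e-02  1.99854140e+00 -5.16871779e-04
  1.07293500e+00 -2.63371976e+00]
at [0.4584 0.2741 0.1604] yaw -1.7293 t 16.375
[-0.0003, 0.0004, 0.1088] [0.0492, -0.0283, -0.0012]
[-0.0003, 0.0004, 0.1088] [0.0458, -0.0335, -0.0012]
[-0.0003, 0.0004, 0.1088] [0.0419, -0.0383, -0.0012]
[-0.0003, 0.0004, 0.1088] [0.0375, -0.0426, -0.0012]
[-0.0003, 0.0004, 0.1088] [0.0326, -0.0464, -0.0012]
[-0.0003, 0.0004, 0.1088] [0.0274, -0.0497, -0.0012]
[-0.0003, 0.0004, 0.1088] [0.0218, -0.0524, -0.0012]
[-0.0003, 0.0004, 0.1088] [0.016, -0.0544, -0.0012]
```

>>> drive_tool --moves '[[[0, 0, 0.109], [0.049, -0.028, -0.001], 0.026], [[0, 0, 0.109], [0.046, -0.033, -0.001], 0.026], [[0, 0, 0.109], [0.042, -0.038, -0.001], 0.026], [[0, 0, 0.109], [0.037, -0.043, -0.001], 0.026], [[0, 0, 0.109], [0.033, -0.046, -0.001], 0.026]]'

```text
time: 17.0
eef_pos: [0.5565, 0.0076, 0.1614]
tcp_rot: [-0.418, 0.908, 0.001, -0.002]
contact_force: [0.8, 0.5, -1.2]
opening: 0.349
finger_force: 25.2
```

>>> drive_tool --moves '[[[0, 0, 0.109], [0.027, -0.05, -0.001], 0.026], [[0, 0, 0.109], [0.022, -0.052, -0.001], 0.026], [[0, 0, 0.109], [0.016, -0.054, -0.001], 0.026], [[0, 0, 0], [0, 0, 0], 0.026]]'

```text
time: 17.5
eef_pos: [0.6176, -0.1528, 0.1644]
tcp_rot: [-0.264, 0.964, 0.001, -0.001]
contact_force: [-0.2, 1.1, -1.4]
opening: 0.357
finger_force: 25.2
```

```bash
cat >> h.py <<'E'
def ringpos(c,s,off=.0135):
    b=cop(c['image']); b=[x for x in b if x[3]>35]; print(b)
    u=(min(x[0] for x in b)+max(x[0]+x[2] for x in b)-1)/2; v=np.mean([x[1]+(x[3]-1)/2 for x in b])
    r=onz(c,u,v,s['eef_pos'][2]-off); 
    w=onz(c,max(x[0]+x[2] for x in b),v,r[2])-onz(c,min(x[0] for x in b),v,r[2])
    print('ring',r,'px',u,v,'outer span',np.linalg.norm(w)); return r
E
python3 -c "
from h import *
c=snap('wrist','w9.png');s=ctrl.get_state(); r=ringpos(c,s); print('ring dist',np.linalg.norm(r[:2]-s['eef_pos'][:2]),s['qpos'],proj(c,(.5383,-.25,.08)))
d=r-s['eef_pos'];
t=np.array([.5383,-.25,0])-d; t[2]=.17; plan(t,-2.6,2)
"
```

```text
[(355, 28, 25, 55), (269, 27, 24, 55)]
ring [ 0.53399402 -0.2009937   0.15067638] px 324.0 54.5 outer span 0.048555673781488944
ring dist 0.0969693199373934 [-3.99252081e-01  2.79897341e-01  1.74488874e+00  5.83803183e-04
  1.12101481e+00 -2.50799347e+00] [255.30294085  43.84927022]
at [ 0.6168 -0.1506  0.1642] yaw -2.6039 t 17.55
[0.0019, -0.001, -0.002] [0.0107, -0.0221, -0.003]
[0.0019, -0.001, -0.002] [0.0107, -0.0221, -0.0029]
```

>>> drive_tool --moves '[[[0, 0, 0], [0.011, -0.022, 0], 0.026], [[0, 0, 0], [0.011, -0.022, 0], 0.026], [[0, 0, 0], [0, 0, 0.02], 0.026], [[0, 0, 0], [0, 0, 0.015], 0.026], [[0, 0, 0], [0, 0, 0], 0.026]]'

```text
time: 18.18
eef_pos: [0.6201, -0.197, 0.1289]
tcp_rot: [-0.267, 0.964, 0.002, -0.002]
contact_force: [0.6, 0.3, -1.2]
opening: 0.353
finger_force: 25.2
```

```bash
python3 -c "
from h import *
c=snap('wrist','w9.png');s=ctrl.get_state(); r=ringpos(c,s); print(s['eef_pos'],proj(c,(.5383,-.25,.08)))
im=c['image'];g=cv2.cvtColor(im,cv2.COLOR_RGB2GRAY)
cv2.imwrite('pics/w9c.png',cv2.cvtColor(cv2.resize(im[0:200,200:450],None,fx=3,fy=3,interpolation=2),cv2.COLOR_RGB2BGR))
"
```

```text
[(355, 28, 25, 54), (269, 28, 24, 54)]
ring [ 0.53711026 -0.24540267  0.11691498] px 324.0 54.5 outer span 0.04797611825474448
[ 0.620994   -0.1973655   0.13041498] [315.09114994  67.40264927]
```

View pics/w9c.png

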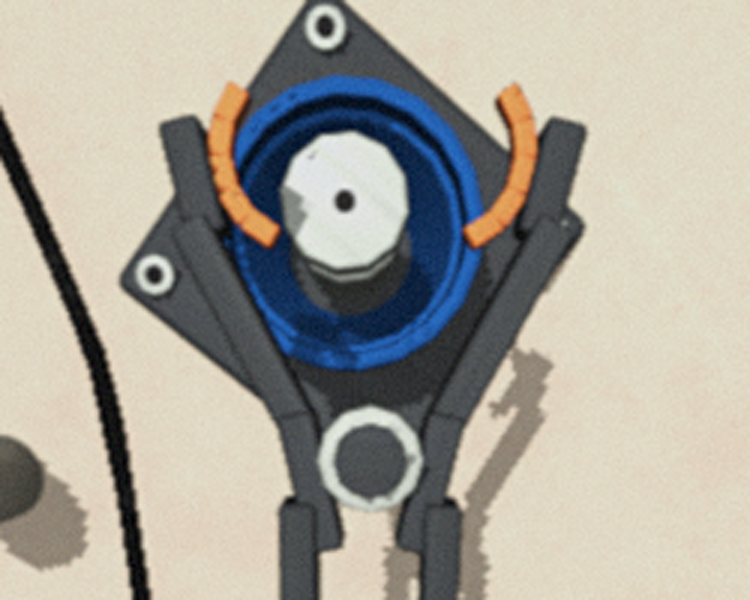

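The axle dot is at (345,200) in the crop, which is image (315,66.7), and the pivot is at image (323,153). The arcs rotate about the pivot, so I'll take the ring centre as 44 mm ahead of it.

```bash
cat >> h.py <<'E'
def corr(c,s,dot,piv=(323.4,152.5)):
    T=s['eef_pos'][2]; y=yaw(s); X=np.array([np.cos(y),np.sin(y)]); Y=np.array([np.sin(y),-np.cos(y)])
    for zp in(.0085,.0065):
        p=onz(c,*piv,T-zp)[:2]; print('pivot dist',(p-s['eef_pos'][:2])@X,(p-s['eef_pos'][:2])@Y)
        a=onz(c,*dot,.08)[:2]; d=a-(p+.044*X); print('axle',a,'move tool x,y',d@X,d@Y)
E
python3 -c "
from h import *
c=snap('wrist');s=ctrl.get_state(); r=ringpos(c,s);corr(c,s,(315,66.7))
b=onz(c,315,66.7,.08)[:2]-r[:2];y=yaw(s);print('bbox-based',b@[np.cos(y),np.sin(y)],b@[np.sin(y),-np.cos(y)])
print(s['eef_pos'],bluec(c,*proj(c,(.5383,-.25,.05)),.05,50))"
```

```text
[(355, 28, 25, 54), (269, 28, 24, 54)]
ring [ 0.53797888 -0.24583193  0.11809884] px 324.0 54.5 outer span 0.04804159259837757
pivot dist 0.055014481523921334 0.0016025247220329503
axle [ 0.53881664 -0.25083089] move tool x,y -0.0006549059821208072 -0.004467614785709446
pivot dist 0.05519912275267158 0.0015903063034208343
axle [ 0.53881664 -0.25083089] move tool x,y -0.0008395472108710542 -0.004455396367097328
bbox-based 0.0018564030613741692 -0.004716484552203726
[ 0.62165343 -0.19771893  0.13159884] (538.4315185546875, -250.39492797851562, 30.050350189208984, ((317.0108947753906, 73.26837921142578), 49.09837341308594))
```

>>> drive_tool --moves '[[[0, 0, 0], [-0.0007, -0.0045, 0], 0.026], [[0, 0, 0], [0, 0, 0.018], 0.026], [[0, 0, 0], [0, 0, 0], 0.026], [[0, 0, 0], [0, 0, 0], 0.026]]'

```text
time: 18.77
eef_pos: [0.6245, -0.2018, 0.1136]
tcp_rot: [-0.267, 0.964, 0.0, 0.0]
contact_force: [0.2, 1.0, -1.0]
opening: 0.354
finger_force: 25.2
```

```bash
cat >> h.py <<'E'
def dotpx(c):
    g=cv2.cvtColor(c['image'],cv2.COLOR_RGB2GRAY)[20:110,285:362].astype(int)
    h=cv2.cvtColor(c['image'],cv2.COLOR_RGB2HSV)[20:110,285:362]
    m=((g>110)&(h[...,1]<60)).astype(np.uint8); cs=cv2.findContours(m,0,1)[0]; q=max(cs,key=cv2.contourArea)
    k=np.zeros_like(m);cv2.drawContours(k,[q],-1,1,-1); k=cv2.erode(k,np.ones((9,9)))
    d=np.argwhere((g<80)&(k>0)); print('disc',cv2.minEnclosingCircle(q),'n',len(d)); return d.mean(0)[::-1]+[285,20]
E
python3 -c "
from h import *
c=snap('wrist');s=ctrl.get_state(); d=dotpx(c);print(d,proj(c,(.5383,-.25,.08)),s['eef_pos']);ringpos(c,s);corr(c,s,d)"
```

```text
disc ((42.5, 39.5), 27.865848541259766) n 32
[327.0625   57.46875] [327.47810686  58.51377303] [ 0.6247904  -0.20195183  0.11413048]
[(355, 28, 25, 55), (269, 28, 24, 54)]
ring [ 0.5414882  -0.25025788  0.10063048] px 324.0 54.75 outer span 0.04825764678538441
pivot dist 0.05471514119199407 0.0011790874382750745
axle [ 0.53799904 -0.25042565] move tool x,y 0.0006479786106383079 0.0018904563504718473
pivot dist 0.05490211954184442 0.0011709852021768998
axle [ 0.53799904 -0.25042565] move tool x,y 0.0004610002607879694 0.0018985585865699984
```

>>> drive_tool --moves '[[[0, 0, 0], [0.0005, 0.0018, 0], 0.026], [[0, 0, 0], [0, 0, 0], 0.026], [[0, 0, 0], [0, 0, 0.01], 0.026], [[0, 0, 0], [0, 0, 0], 0.026], [[0, 0, 0], [0, 0, 0], 0.026]]'

```text
time: 19.45
eef_pos: [0.6233, -0.2006, 0.1039]
tcp_rot: [-0.267, 0.964, 0.0, 0.0]
contact_force: [0.4, -0.1, -0.9]
opening: 0.351
finger_force: 25.2
```

```bash
python3 -c "
from h import *
c=snap('wrist');s=ctrl.get_state(); d=dotpx(c);print(d,proj(c,(.5383,-.25,.08)),s['eef_pos'],s['contact_force'],s['tcp_rot']);ringpos(c,s);corr(c,s,d)"
```

```text
disc ((38.4223747253418, 36.33561706542969), 29.861249923706055) n 40
[323.9    53.625] [324.32454906  54.95021462] [ 0.62348691 -0.20070807  0.10415043] [ 0.28954721 -0.27943028 -1.65588853] [-2.66830883e-01  9.63743260e-01 -1.63941873e-04  4.25303305e-04]
[(355, 28, 25, 55), (269, 27, 24, 55)]
ring [ 0.54015799 -0.24912883  0.09065043] px 324.0 54.5 outer span 0.04830569831176971
pivot dist 0.054647698151779174 0.0010940582611267664
axle [ 0.53791889 -0.25046154] move tool x,y 0.0003245067418663641 0.0002460110177045756
pivot dist 0.05483509793105608 0.0010866797120490945
axle [ 0.53791889 -0.25046154] move tool x,y 0.00013710696258944165 0.0002533895667822693
```

>>> drive_tool --moves '[[[0, 0, 0], [0.0002, 0.0002, 0.008], 0.026], [[0, 0, 0], [0, 0, 0.008], 0.026], [[0, 0, 0], [0, 0, 0.0075], 0.026], [[0, 0, 0], [0, 0, 0], 0.026], [[0, 0, 0], [0, 0, 0], 0.026]]'

```text
time: 20.12
eef_pos: [0.6233, -0.2007, 0.0808]
tcp_rot: [-0.267, 0.964, -0.0, 0.001]
contact_force: [-0.1, -1.0, -0.9]
opening: 0.354
finger_force: 25.2
```

```bash
python3 -c "
from h import *
import time
Z=[]
for i in range(5): c=snap('wrist');s=ctrl.get_state();Z.append(s['eef_pos'][2])
d=dotpx(c);print(Z,d,proj(c,(.5383,-.25,.08)),s['eef_pos'],s['contact_force'],s['wrist_torque'],s['tcp_rot'],s['finger_force']);ringpos(c,s);corr(c,s,d)
# axle top rim height check: disc radius px at d -> camera depth
im=c['image'];sd=snap('side');q=proj(sd,(.5383,-.25,.064)).astype(int)
a=cv2.resize(sd['image'][q[1]-30:q[1]+30,q[0]-40:q[0]+40],(533,400),interpolation=2);b=cv2.resize(im[0:180,260:380],(267,400))
cv2.imwrite('pics/w10.png',cv2.cvtColor(np.hstack([a,b]),cv2.COLOR_RGB2BGR))"
```

```text
disc ((39.5, 25.076271057128906), 34.36678695678711) n 64
[np.float64(0.08103355588241613), np.float64(0.08119214973731861), np.float64(0.08127347140724116), np.float64(0.08123285955453642), np.float64(0.0811395215579948)] [324.703125  40.09375 ] [325.24591918  41.45846007] [ 0.62342138 -0.20074404  0.08113952] [ 0.57751408  0.11508444 -0.21805014] [ 0.01081116 -0.03377559  0.03482842] [-2.66837558e-01  9.63741164e-01 -4.26514595e-04  7.10891272e-04] 25.22679626941681
[(355, 28, 25, 55), (269, 27, 24, 55)]
ring [ 0.54030531 -0.24930232  0.06763952] px 324.0 54.5 outer span 0.048411007020576116
pivot dist 0.054444308570024746 0.0008744877193218339
axle [ 0.53799692 -0.25043187] move tool x,y 0.00037100241872724184 0.0004494619319196618
pivot dist 0.054633308228969196 0.0008696074960266783
axle [ 0.53799692 -0.25043187] move tool x,y 0.00018200275978280786 0.0004543421552147941
```

View pics/w10.png

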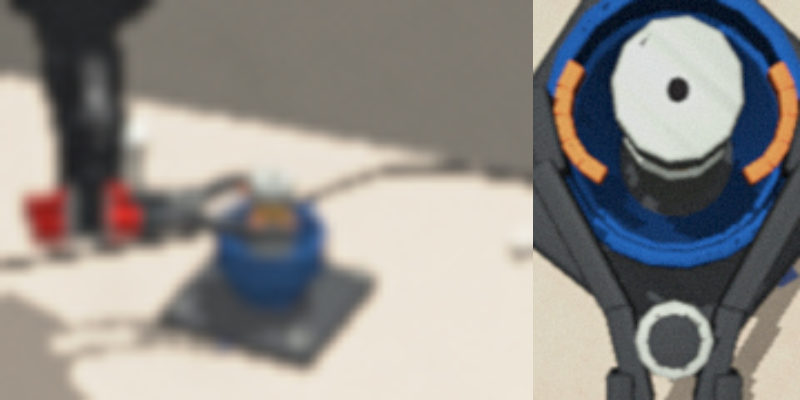

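The ring is spread evenly round the axle in the wrist crop, with the dot at image (324.7,40). In the side view the jaws are level with the brass band, and there is no contact force. I'll hand it in.

```bash
python3 -c "
from plant import ctrl
print(ctrl.sign_off())"
```

```text
the job is handed in; nothing more can be done
None
```

I nested the loose cup on the stand and let go of it, then handed the job in at about 20 s still holding the pliers. By the last measurements they were level, with the spread ring at groove height, centred on the axle to about 0.5 mm, and touching nothing.

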